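Raise the feed selector by four clicks and take it over

ROBOT

A 6-joint arm with a two-finger parallel gripper is mounted at the origin on a cart in front of the work surface, level with it; the furniture and walls round the work are solid. World frame = base frame: x ahead of the robot, y to its left, z up, the work surface at z = 0. Lengths are in m, angles in rad, forces in N, time in s.
With the tool pointing down it reaches from about 0.25 to 0.725 m from the base axis. Payload 4 kg.
Tool frame: the origin (TCP) lies on the front face of the gripper's body, between the roots of the fingers; the fingertips stand 73 mm ahead of it and the grasp point (between the pads) lies bot.tcp_to_grasp ahead of it (bot.tcp_to_grasp is the distance from the TCP to the grasp point, in m); z points along the fingers, y is the line along which they close (so a half turn about z gives the same grasp; the last joint's range is limited). The gripper opens to 85 mm and grips with 20 to 120 N. Pads are 22 mm wide; open, the fingers measure 114 mm over their backs; the gripper's body (76 mm by 85 mm) begins 54 mm behind the grasp point. The pads swing forward as they close: fully open they stand 13 mm farther back than shut.
Start: joints at [0, 0.241, 0.005, 1.335, 0, 1.571], TCP at [0.5, -0, 0.304] pointing down, gripper open.
Joint ranges: [-2.72, 2.72], [-1.05, 1.87], [-1.09, 1.28], [-1.99, 2.15], [-1.42, 1.44], [-3.14, 3.14]. Speed limits (rad/s): [2.79, 2.79, 3.14, 3.14, 3.14, 3.14].

INTERFACE

Orientations are given as a unit quaternion [x, y, z, w].
In Python, from workcell import bot gives the robot as it stands.
- The arm moves only by the shell command python3 -m jog 'ROWS' [OPENING]. ROWS is JSON, one flat list of numbers, 6 for each row, row after row: the shift along the world's x, y, z scaled (see below), then the turn, a rotation vector about the world's x, y, z scaled (see below). In form: [tx, ty, tz, wx, wy, wz, tx, ty, tz, wx, wy, wz, ...]. A call has 1 to 10 rows; each row is the pose to reach, as a shift and turn from the pose commanded when the call began; what a row does not reach only later rows make up. The controller multiplies each number of a shift by 800 mm and each number of a turn by 2 rad. A row lasts 1/12 s, in which the tool goes at most 41.7 mm and 7.16 degrees, less where a joint would pass 70% of its speed; a pose out of reach is approached as far as the arm can. A call with a number of a shift or a turn outside -1 to 1 is refused whole. A call with a gripper value outside its range is refused whole. OPENING is the opening, from -1 (shut) to 1 (fully open), set as the call begins (- or left out, the last holds). The fingers move at their own pace and stop on an object; the grip force is fixed at half the most. Time passes only in rows, so rows that repeat a pose let the fingers close. It gives the time, the measured TCP pose, the force, the opening and the grip force at its end, in the units of the state.
- bot.get_obs(): the state, without advancing time (a new reading comes with each control period).
- bot.camera(name): name is "scene" or "side" or "wrist"; returns (picture, depth): 480x640x3 uint8, red, green, blue; 480x640 float32, m along the optical axis (not along the pixel's ray), 0 where there is no reading.
- bot.calibration(name): a dict with "intrinsics" (3x3 intrinsics, pixels), "dist" ([k1, k2, p1, p2, k3] as OpenCV has them; the pictures are not rectified), "pose" (4x4, takes a point from camera to world coordinates). Camera axes: x right, y up, looking along -z (the intrinsics and any distortion apply to the point x, -y, -z); pixel columns grow to the right and rows downward; lengths in m; the calibration is good to about 2 mm. A picture is of the moment at which its call begins: read the wrist's pose just before it. calibration takes no time and is no camera call; for the wrist camera it gives the pose at the moment of the call.
- bot.job_done(): hands the job in; it is judged then, once.
Trained networks look in the newest picture that a camera, given by its name, has taken for a name from the list of things; names that differ only in an ending like _2 or _b are one class to them, and where a whole thing is asked for, a point or a joint stands for the part that bears it (a point fixed in the world has none). Each returns a list of dicts, best first, with "confidence" (0 to 1); they miss things now and then, are a little off and sometimes report something else, mostly with a low value. They report only what shows in the picture. A call takes as long as a camera call.
- bot.find_in(label, camera): "at" ([x, y, z] in m, in the coordinates of the camera as it stood for that picture, good to about 4 mm: the middle of the surface that is visible of it).
- bot.tip_of(label, camera): "at" ([x, y, z] in m, in the coordinates of the camera as it stood for that picture, good to about 4 mm: a listed point, or the origin of a listed thing).
The state is a dict: "clock": time; "joint_pos": joint angles; "joint_vel": joint speeds; "tau": joint torques, N m; "eef_pos": TCP position; "tool_rot": TCP orientation; "ft_force": force on the tool from outside, world axes, zero at the start; "ft_torque": the same for the moment, N m; "grip_width": finger opening in m; "grasp_force": force on a finger pad.
Only numpy, scipy, OpenCV 4.12 (cv2) and the standard library are available. Lean on these libraries where they do the work, as an engineer would, in place of code of your own. Each camera call takes 0.05 s, during which the arm holds its last target. There are 200 camera calls.

TASK

Turn the click-stop dial (grey disc with a black finger bar) on the grey selector box clockwise (seen from above) by exactly four clicks from where it stands, without running past the fourth, by pushing the bar round with a fingertip. Then press the green key beside it fully down with a fingertip to take over the setting, and let go of it. Pick nothing up and leave the things around the box standing where they are.

Things in the scene. Friction and masses are not known exactly. Their poses are not given: they have to be found in the camera images.
- unit: Grey selector box, aluminium top, screwed to the worktop; 170 (x) x 112 (y) x 52 mm. Origin: centre of its underside. In its frame the dial's axis is at x = +28, y = 0 mm, the key at x = -62, y = 0. White dial bezel, 100 mm diameter, with ten stop marks 30 degrees apart. Position and yaw vary. Tall things near: pumps at world y > 130 mm, a cabinet at world y < -340, x > 550 mm.
- dial (a joint): Dial angle in rad from its first stop, growing clockwise seen from above. Stops (clicks) lie every 0.5236 rad (30 degrees): value = 0.5236 x stop number, stops 0 to 9. It starts in stop 0, whose heading on the box varies from start to start. Leaving a stop takes about 0.16 N m (5 N near the bar's end); past half way to the next stop a spring snaps it home.
- dial_axis (a point): Point on the dial's upright axis, 86 mm above the worktop, level with the bar's top. The dial is a grey skirt of 80 mm diameter (upper face 63 mm above the worktop) with a black finger bar across it: 80 mm long, 14 mm thick, upright sides from 63 to 86 mm above the worktop, and a 28 mm round hub in the middle. Push the sides of either half.
- dial_nose (a point): Point on top of the dial's bar, 36 mm from the axis, at the nose end that bears the white line; it moves with the dial.
- key (a joint): Travel of the green key in m: 0 up, 0.006 fully down. It springs back when let go; fully down takes about 4 N.
- key_top (a point): Centre of the top of the green push key (28 mm diameter, in a black round housing on the box), about 74 mm above the worktop when up. Press straight down.
- vial: Small glass vial with a black cap, 22 mm diameter, 50 mm high, standing loose behind the box. Origin: centre of its underside. Leave it alone.
- dish: Clear round dish, 59 mm diameter, 14 mm high, lying loose behind the box. Origin: centre of its underside. Leave it alone.
- brass_weight: Brass calibration weight, 22 mm diameter, 36 mm high, standing loose in front of the box. Origin: centre of its underside. Leave it alone.
- bung: Black rubber bung, 36 mm diameter, 28 mm high, standing loose in front of the box. Origin: centre of its underside. Leave it alone.

How it is judged:
By the outcome, as a careful person would: the job done as asked, in the order asked, and still so for the second after the job is handed in, with the robot touching nothing.
It also fails if it takes over 58 s, if anything falls off the work surface, if the arm or the gripper's body presses on something with over 40 N, if the wrist force passes 120 N, or if a joint passes its speed limit or range.

## Working session

There is one attempt and no reset: what is moved stays moved. The work goes in short steps, Python scripts to look and compute and a shell command to move; the robot and the scene stay as the last step left them, time stands still between calls to the robot, and variables do not carry over. Pictures are saved under pics/ and viewed, at most 10 in all, crops included, and the job is handed in when it is done.

```bash
mkdir -p pics; cat > h.py <<'E'
import numpy as np, cv2
from workcell import bot
def w(cam,p):
    T=np.array(bot.calibration(cam)["pose"]); return T[:3,:3]@np.array(p)+T[:3,3]
def pic(cam,fn):
    im,d=bot.camera(cam); cv2.imwrite("pics/"+fn,im[:,:,::-1].copy()); return im,d
def tips(cam,names):
    for n in names:
        for r in bot.tip_of(n,cam)[:2]: print(cam,n,round(r["confidence"],2),np.round(w(cam,r["at"]),4))
E
python3 - <<'E'
from h import *
for c in ["scene","side","wrist"]:
    pic(c,c+"0.png"); tips(c,["dial_axis","dial_nose","key_top","unit"])
    if c!="side": tips(c,["vial","dish","brass_weight","bung"])
o=bot.get_obs(); print(o["clock"],o["eef_pos"],o["tool_rot"],o["grip_width"],bot.tcp_to_grasp)
E
```

```text
scene dial_axis 0.65 [ 0.5963 -0.0149  0.0893]
scene dial_axis 0.29 [ 0.7082 -0.0254  0.0046]
scene dial_nose 0.87 [ 0.567  -0.044   0.0862]
scene key_top 0.64 [ 0.5037 -0.0333  0.0734]
scene key_top 0.4 [ 0.5649 -0.0418  0.0859]
scene unit 0.75 [ 5.646e-01 -2.180e-02 -5.000e-04]
scene dish 0.54 [ 0.711  -0.0254  0.0031]
scene brass_weight 0.88 [ 0.4526  0.0029 -0.0023]
scene brass_weight 0.6 [ 5.631e-01 -2.030e-02 -4.000e-04]
scene bung 0.85 [ 0.4437 -0.0571 -0.0031]
side dial_nose 0.89 [ 0.5631 -0.0422  0.0817]
side dial_nose 0.57 [ 0.5919 -0.0141  0.0839]
side key_top 0.5 [ 0.5035 -0.03    0.071 ]
side unit 0.68 [ 0.5654 -0.0194 -0.005 ]
side unit 0.48 [ 0.6689  0.0342 -0.0057]
wrist dial_axis 0.89 [ 0.5945 -0.0138  0.0868]
wrist dial_nose 0.72 [ 0.5666 -0.0419  0.0861]
wrist key_top 0.85 [ 0.5034 -0.0306  0.0786]
wrist unit 0.92 [ 0.5642 -0.0209  0.0015]
wrist vial 0.93 [ 0.6715  0.0351 -0.0009]
wrist dish 0.89 [ 0.7089 -0.0265  0.0038]
wrist brass_weight 0.56 [0.4531 0.0032 0.0021]
wrist bung 0.63 [ 0.4489 -0.0554 -0.001 ]
1.15 [ 4.99976828e-01 -1.26904718e-05  3.03910185e-01] [ 7.07117016e-01  7.07096546e-01 -9.95508820e-06 -2.36485344e-05] 0.0852402758189411 0.0539
```

View pics/wrist0.png

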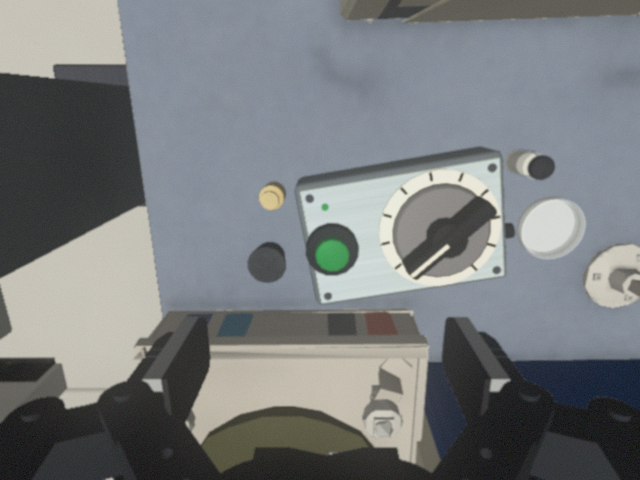

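View pics/scene0.png

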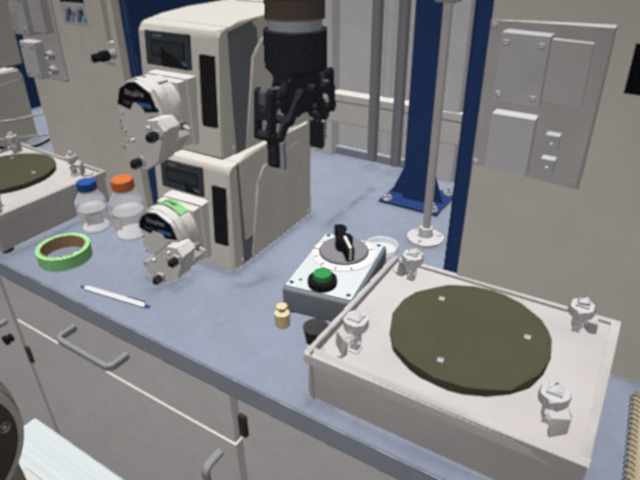

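The wrist view (right = +x, up = +y) shows the box. The green key is at (332,250) and the dial hub at about (447,235). The white-line nose points lower left to (415,277), and the bar's tail points upper right to (490,205). The vial and dish are to the right, with the brass weight and bung to the left. The scene view agrees. I'll close the fingers, take a nearer look and check where the fingertips are.

```bash
python3 -m jog '[0.03,-0.03,0,0,0,0, 0.06,-0.06,-0.03,0,0,0, 0.075,-0.075,-0.05,0,0,0, 0.075,-0.075,-0.05,0,0,0, 0.075,-0.075,-0.05,0,0,0, 0.075,-0.075,-0.05,0,0,0, 0.075,-0.075,-0.05,0,0,0, 0.075,-0.075,-0.05,0,0,0, 0.075,-0.075,-0.05,0,0,0, 0.075,-0.075,-0.05,0,0,0]' -1
python3 - <<'E'
from h import *
im,d=pic("wrist","wrist1.png"); tips("wrist",["dial_axis","dial_nose","key_top","unit"])
pic("side","side1.png");tips("side",["dial_axis","dial_nose","key_top"])
o=bot.get_obs(); print(o["clock"],o["eef_pos"],o["grip_width"],o["ft_force"])
T=np.array(bot.calibration("wrist")["pose"]); print(T.round(3))
# finger points from depth, relative to TCP
K=np.array(bot.calibration("wrist")["intrinsics"]);D=np.array(bot.calibration("wrist")["dist"])
v,u=np.nonzero((d>0)&(d<0.25)); n=cv2.undistortPoints(np.c_[u,v].astype(float)[:,None],K,D)[:,0]
z=d[v,u]; P=np.c_[n[:,0]*z,-n[:,1]*z,-z]@T[:3,:3].T+T[:3,3]-o["eef_pos"]
for lo in np.arange(-.1,-.03,.005):
    q=P[(P[:,2]>lo)&(P[:,2]<lo+.005)&(abs(P[:,0])<.07)&(abs(P[:,1])<.05)]
    if len(q): print(round(lo,3),len(q),q.min(0).round(3),q.max(0).round(3))
E
```

```text
clock: 1.98
eef_pos: [0.56, -0.0595, 0.2648]
tool_rot: [0.707, 0.707, 0.0, 0.001]
ft_force: [0.7, -0.4, -0.2]
grip_width: -0.0003
grasp_force: 0.0
wrist dial_axis 0.73 [ 0.5921 -0.0157  0.085 ]
wrist dial_nose 0.67 [ 0.5678 -0.0429  0.0863]
wrist key_top 0.61 [ 0.5009 -0.0329  0.0764]
wrist unit 0.33 [0.4495 0.0077 0.0007]
side dial_axis 0.87 [ 0.5945 -0.0152  0.0842]
side dial_axis 0.16 [ 0.5676 -0.0406  0.0831]
side dial_nose 0.86 [ 0.5689 -0.041   0.0851]
side key_top 0.6 [ 0.5027 -0.0285  0.0715]
2.4333 [ 0.55998008 -0.06001011  0.26382725] -0.00013487924808637473 [ 0.23608845  0.15086535 -0.82813628]
[[ 1.    -0.001 -0.001  0.559]
 [ 0.001  0.95   0.311  0.02 ]
 [ 0.    -0.311  0.95   0.335]
 [ 0.     0.     0.     1.   ]]
-0.07 106 [-0.011  0.006 -0.069] [ 0.006  0.011 -0.065]
-0.065 399 [-0.014  0.006 -0.065] [ 0.012  0.012 -0.06 ]
-0.06 505 [-0.015  0.006 -0.06 ] [ 0.013  0.012 -0.055]
-0.055 579 [-0.015  0.006 -0.055] [ 0.012  0.012 -0.05 ]
-0.05 628 [-0.015  0.006 -0.05 ] [ 0.013  0.012 -0.045]
-0.045 684 [-0.015  0.006 -0.045] [ 0.013  0.012 -0.04 ]
-0.04 428 [-0.015 -0.001 -0.04 ] [ 0.013  0.012 -0.035]
-0.035 1059 [-0.019 -0.011 -0.035] [ 0.015  0.013 -0.03 ]
-0.03 1339 [-0.031 -0.008 -0.03 ] [ 0.028  0.015 -0.025]
```

View pics/wrist1.png

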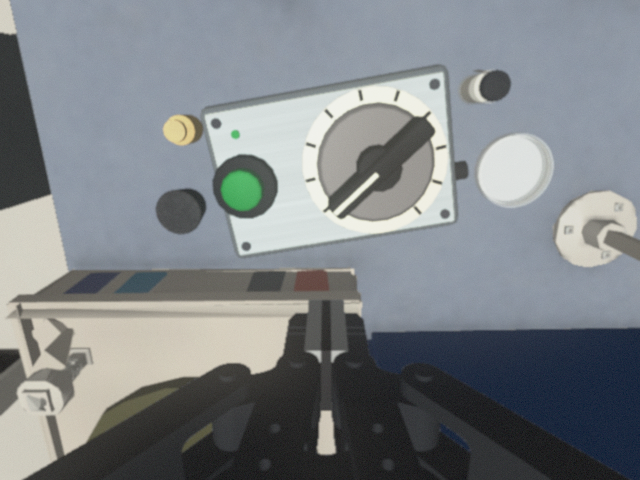

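View pics/side1.png

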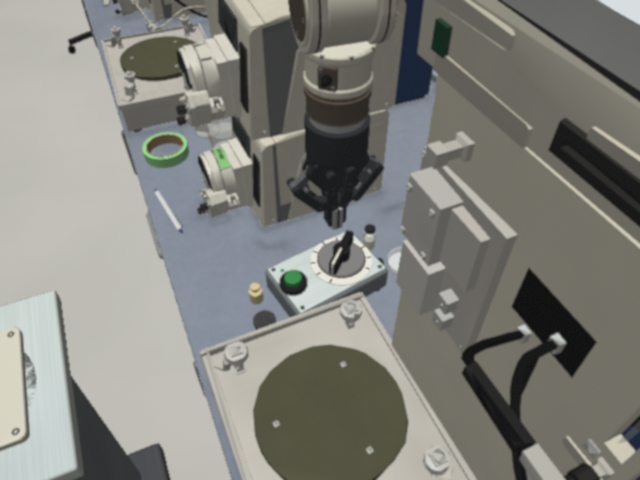

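The closer view agrees with the first: hub at (378,167), nose at (340,205), tail at (425,130), key at (240,190). The shut fingers form a block of about ±14 × ±11.5 mm, with the tip about 70–73 mm ahead of the TCP. I'll push the tail half along an arc, going clockwise from above the dial.

```bash
python3 - <<'E'
import numpy as np
a=np.array([.5944,-.0149])
s=None
for k in [-1,-.5,0,.5,.75,1,1.5,1.75,2,2.5,2.75,3,3.3,3.6,3.75]:
    t=np.radians(45-30*k);u=np.array([np.cos(t),np.sin(t)]);n=np.array([-u[1],u[0]])
    c=a+.029*u+(.007+.014*abs(n[0])+.0115*abs(n[1]))*n
    if s is None: s=c
    print(k,c.round(4),"from start/0.8:",((c-s)/.8).round(4))
print("to start",((s-[.56,-.06])/.8).round(4))
E
python3 -m jog '[0.012,0.05,-0.03,0,0,0, 0.024,0.1,-0.06,0,0,0, 0.024,0.1,-0.09,0,0,0, 0.024,0.1,-0.12,0,0,0, 0.024,0.1,-0.14,0,0,0, 0.024,0.1,-0.1525,0,0,0, 0.024,0.1,-0.1525,0,0,0, 0.024,0.1,-0.1525,0,0,0]'
```

```text
-1 [0.5792 0.0192] from start/0.8: [0. 0.]
-0.5 [0.5874 0.0227] from start/0.8: [0.0102 0.0043]
0 [0.5972 0.0233] from start/0.8: [0.0225 0.0051]
0.5 [0.6075 0.0203] from start/0.8: [0.0354 0.0014]
0.75 [0.6124 0.0174] from start/0.8: [ 0.0415 -0.0022]
1 [0.6168 0.0136] from start/0.8: [ 0.047 -0.007]
1.5 [0.6234 0.0036] from start/0.8: [ 0.0552 -0.0195]
1.75 [0.6258 0.0014] from start/0.8: [ 0.0582 -0.0223]
2 [ 0.628  -0.0014] from start/0.8: [ 0.061  -0.0258]
2.5 [ 0.6315 -0.0087] from start/0.8: [ 0.0654 -0.0348]
2.75 [ 0.6324 -0.013 ] from start/0.8: [ 0.0665 -0.0402]
3 [ 0.6326 -0.0177] from start/0.8: [ 0.0667 -0.0461]
3.3 [ 0.6317 -0.0236] from start/0.8: [ 0.0657 -0.0535]
3.6 [ 0.6296 -0.0295] from start/0.8: [ 0.063  -0.0609]
3.75 [ 0.628  -0.0324] from start/0.8: [ 0.061  -0.0645]
to start [0.024 0.099]
clock: 3.1
eef_pos: [0.5793, 0.0198, 0.1419]
tool_rot: [0.707, 0.707, -0.0, -0.0]
ft_force: [0.3, 0.1, 0.1]
grip_width: -0.0001
grasp_force: 0.0
```

```bash
python3 -m jog '[0.006,0.002,0,0,0,0, 0.01,0.0033,0,0,0,0, 0.016,0.004,0,0,0,0, 0.0225,0.0041,0,0,0,0, 0.029,0.0025,0,0,0,0, 0.0354,0.0004,0,0,0,0, 0.0415,-0.0032,0,0,0,0, 0.045,-0.006,0,0,0,0, 0.047,-0.008,0,0,0,0, 0.047,-0.008,0,0,0,0]'
python3 - <<'E'
from h import *
pic("scene","scene2.png"); tips("scene",["dial_axis","dial_nose"])
pic("side","side2.png"); tips("side",["dial_axis","dial_nose"])
pic("wrist","wrist2.png"); tips("wrist",["dial_axis","dial_nose"])
E
```

```text
clock: 3.93
eef_pos: [0.6178, 0.013, 0.1419]
tool_rot: [0.707, 0.707, 0.0, 0.001]
ft_force: [-0.1, -1.1, 0.2]
grip_width: -0.0002
grasp_force: 0.0
scene dial_axis 0.79 [ 0.595  -0.0191  0.0886]
scene dial_nose 0.9 [ 0.5543 -0.0258  0.0877]
side dial_axis 0.66 [ 0.5948 -0.0158  0.0854]
side dial_nose 0.71 [ 0.5557 -0.0208  0.0843]
```

View pics/wrist2.png

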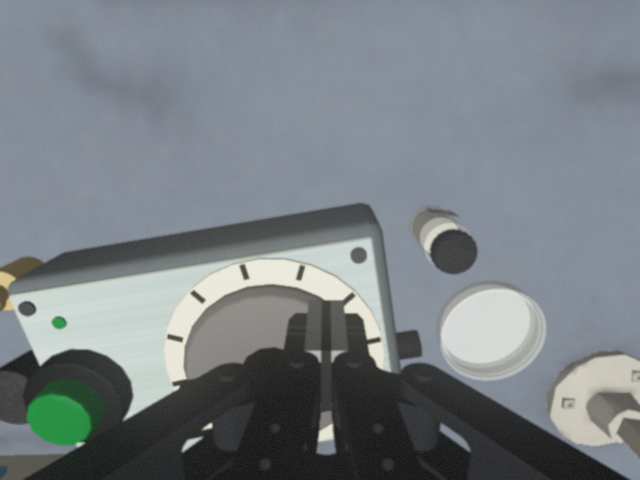

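The wrist view shows the finger at the dial rim around (327,330), but it hides the bar. Scene and side views put the nose at about 190–195°, which is one click. Next I'll carry on to stop 3.

```bash
python3 -m jog '[0.0042,-0.006,0,0,0,0, 0.0082,-0.0125,0,0,0,0, 0.0112,-0.0153,0,0,0,0, 0.014,-0.0188,0,0,0,0, 0.0164,-0.023,0,0,0,0, 0.0184,-0.0278,0,0,0,0, 0.0195,-0.0332,0,0,0,0, 0.0197,-0.037,0,0,0,0, 0.0197,-0.039,0,0,0,0, 0.0197,-0.039,0,0,0,0]'
python3 - <<'E'
from h import *
im,_=pic("scene","scene3.png"); tips("scene",["dial_axis","dial_nose"])
im2,_=pic("side","side3.png"); tips("side",["dial_axis","dial_nose"])
a=cv2.resize(im[200:310,260:420],(640,440)); cv2.imwrite("pics/scene3c.png",a[:,:,::-1].copy())
E
```

```text
clock: 5.22
eef_pos: [0.6327, -0.0158, 0.142]
tool_rot: [0.706, 0.708, 0.001, -0.001]
ft_force: [1.0, -0.3, -0.2]
grip_width: 0.0004
grasp_force: 0.0
scene dial_axis 0.82 [ 0.5958 -0.0163  0.0885]
scene dial_axis 0.65 [ 0.4526  0.0062 -0.0033]
side dial_axis 0.66 [ 0.5957 -0.0157  0.0853]
side dial_nose 0.68 [0.5622 0.0053 0.0864]
```

View pics/scene3c.png

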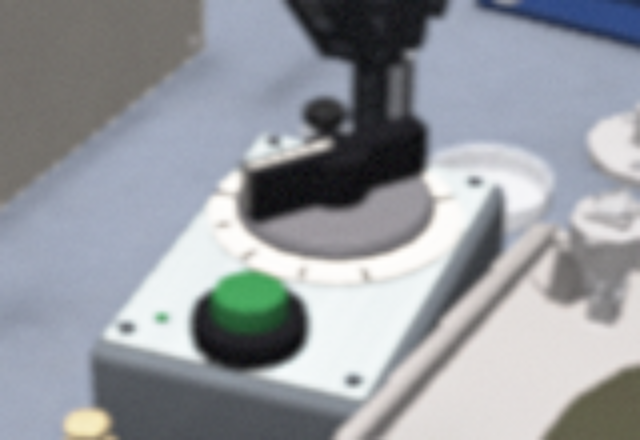

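The scene crop shows the finger at (375,90) behind the bar's tail, and the nose pointing towards (250,180). I'll take a few more readings before moving on.

```bash
python3 - <<'E'
from h import *
for i in range(3):
  for c in ["side","scene"]:
    bot.camera(c); tips(c,["dial_nose"])
o=bot.get_obs(); print(o["clock"],o["eef_pos"],o["ft_force"],o["ft_torque"])
# project expected nose positions into the scene crop & side
a=np.array([.5944,-.0149])
for c in ["scene","side"]:
  q=bot.calibration(c);T=np.linalg.inv(np.array(q["pose"]));F=np.diag([1,-1,-1])
  for k in [2,2.5,3]:
    t=np.radians(225-30*k);p=np.array([*(a+.040*np.array([np.cos(t),np.sin(t)])),.086])
    pc=F@(T[:3,:3]@p+T[:3,3]);uv=cv2.projectPoints(pc[None],np.zeros(3),np.zeros(3),np.array(q["intrinsics"]),np.array(q["dist"]))[0].ravel()
    print(c,k,uv.round(1), ((uv-[260,200])*4).round() if c=="scene" else "")
E
```

```text
side dial_nose 0.59 [0.5678 0.0108 0.0841]
scene dial_nose 0.94 [0.5676 0.0089 0.0863]
side dial_nose 0.66 [0.5669 0.0074 0.0826]
side dial_nose 0.33 [ 0.5931 -0.014   0.0851]
side dial_nose 0.81 [0.5677 0.0081 0.085 ]
scene dial_nose 0.95 [0.5629 0.0085 0.09  ]
6.1167 [ 0.63255632 -0.01756338  0.14192384] [-0.9786382   1.06651064 -0.17627828] [-0.01037532  0.00638323 -0.07023355]
scene 2 [324.6 243.7] [258. 175.]
scene 2.5 [320.6 240.9] [242. 164.]
scene 3 [318.2 237.7] [233. 151.]
side 2 [316.7 247.5] 
side 2.5 [316.6 242.6] 
side 3 [318.3 237.9]
```

```bash
python3 - <<'E'
from h import *
im,_=bot.camera("scene"); tips("scene",["dial_nose"])
a=cv2.resize(im[200:310,260:420],(640,440)); cv2.imwrite("pics/scene4c.png",a[:,:,::-1].copy())
E
```

```text
scene dial_nose 0.59 [0.5667 0.0087 0.0846]
```

View pics/scene4c.png

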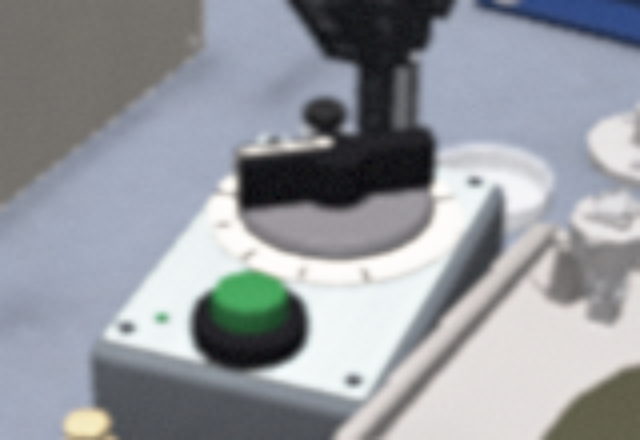

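The crop now shows the bar further round than before, with the nose at (240,152). That matches stop 3 (predicted about (233,151)), so the snap came slightly late. Next I'll push gently towards stop 4.

```bash
python3 -m jog '[-0.0005,-0.004,0,0,0,0, -0.001,-0.0074,0,0,0,0, -0.002,-0.011,0,0,0,0, -0.0037,-0.0148,0,0,0,0, -0.0048,-0.0166,0,0,0,0, -0.0057,-0.0184,0,0,0,0, -0.0057,-0.0184,0,0,0,0, -0.0057,-0.0184,0,0,0,0, -0.0057,-0.0184,0,0,0,0, -0.0057,-0.0184,0,0,0,0]'
python3 - <<'E'
from h import *
for i in range(3):
  for c in ["side","scene"]:
    im,_=bot.camera(c); tips(c,["dial_nose"])
o=bot.get_obs(); print(o["clock"],o["eef_pos"],o["ft_force"],o["ft_torque"])
a=cv2.resize(im[200:310,260:420],(640,440)); cv2.imwrite("pics/scene5c.png",a[:,:,::-1].copy())
E
```

```text
clock: 7.05
eef_pos: [0.6301, -0.0272, 0.1423]
tool_rot: [0.706, 0.709, 0.006, -0.002]
ft_force: [4.7, 14.9, -2.4]
grip_width: -0.0003
grasp_force: 6.9
side dial_nose 0.95 [0.5686 0.0085 0.0839]
side dial_nose 0.18 [ 0.5021 -0.027   0.0733]
scene dial_nose 0.76 [0.5637 0.0095 0.0879]
side dial_nose 0.93 [0.567  0.0112 0.0832]
side dial_nose 0.35 [ 0.4479 -0.058  -0.0026]
scene dial_nose 0.81 [0.5679 0.01   0.0843]
side dial_nose 0.59 [0.5678 0.0105 0.0847]
scene dial_nose 0.81 [0.5648 0.0119 0.0861]
scene dial_nose 0.58 [ 0.5667 -0.0209  0.0007]
7.65 [ 0.63009288 -0.02722482  0.14231364] [ 5.64949153 14.57632445 -2.65929667] [ 2.96321614 -1.15750607 -0.11558835]
```

View pics/scene5c.png

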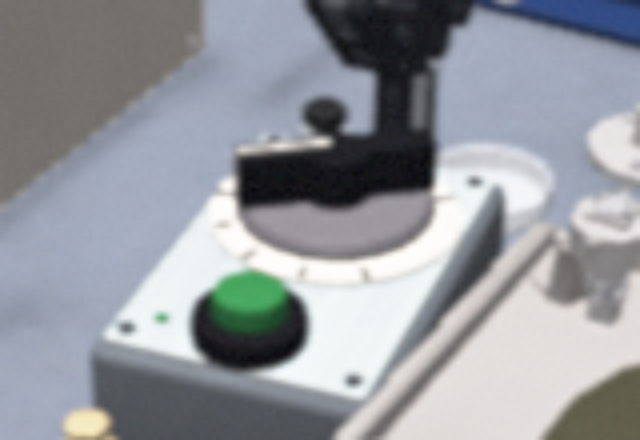

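Nothing has moved yet, although the wrist reads 15 N. I'll work out the bar's angle from the white line itself, which doesn't depend on the axis estimate.

```bash
cat >> h.py <<'E'
def ray(c,uv,z):
    q=bot.calibration(c);T=np.array(q["pose"])
    n=cv2.undistortPoints(np.array(uv,float).reshape(-1,1,2),np.array(q["intrinsics"]),np.array(q["dist"]))[:,0]
    d=np.c_[n[:,0],-n[:,1],-np.ones(len(n))]@T[:3,:3].T
    return T[:3,3]+d*((z-T[2,3])/d[:,2])[:,None]
def line(c,im,dbg=None):
    # white pixels near dial on top-of-bar plane, on inner radius (bezel lies farther out at that plane)
    a=np.array([.595,-.0155]); v,u=np.mgrid[150:330,250:420]; uv=np.c_[u.ravel(),v.ravel()]
    P=ray(c,uv,.086)[:,:2]-a; r=np.hypot(*P.T); px=im[uv[:,1],uv[:,0]].astype(int)
    m=(px.min(1)>165)&(r<.040)&(r>.008)
    return uv[m],P[m]
E
python3 - <<'E'
from h import *
ims={}
for c in ["scene","side"]:
    im,_=bot.camera(c); ims[c]=im
    uv,P=line(c,im)
    ang=np.degrees(np.arctan2(P[:,1],P[:,0]))%360
    print(c,len(P),np.histogram(ang,bins=np.arange(0,361,20))[0])
    for k in [2,3,3.4,4]:
        pts=[]
        T=np.linalg.inv(np.array(bot.calibration(c)["pose"]));q=bot.calibration(c)
print(ray("scene",[[260+240/4,200+152/4],[260+335/4,200+142/4],[260+433/4,200+137/4]],.086).round(4))
s=ims["side"][215:295,290:410]; s=cv2.resize(s,(720,480),interpolation=cv2.INTER_CUBIC); cv2.imwrite("pics/side5c.png",s[:,:,::-1].copy())
E
```

```text
scene 51 [ 0  0  0  0  3 11 35  1  0  0  0  0  0  0  0  0  0  1]
side 60 [ 0  0  3 13 17 17  6  4  0  0  0  0  0  0  0  0  0  0]
[[ 0.5667  0.0104  0.086 ]
 [ 0.5922 -0.017   0.086 ]
 [ 0.6153 -0.0476  0.086 ]]
```

View pics/side5c.png

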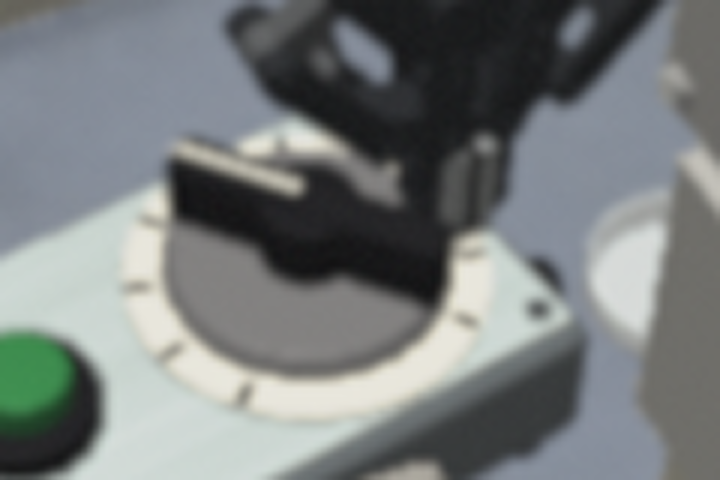

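```bash
python3 - <<'E'
from h import *
f=lambda p:[290+p[0]/6,215+p[1]/6]
for name,p,z in [("tip low-left",(440,222),.072),("tip low-right",(495,215),.072),("tail top end",(448,243),.086),("tail bottom end",(440,305),.063),("nose top L",(172,158),.086),("nose top R",(195,140),.086),("line in",(302,190),.086),("line out",(182,150),.086)]:
    print(name,ray("side",[f(p)],z).round(4))
E
```

```text
tip low-left [[ 0.6249 -0.0315  0.072 ]]
tip low-right [[ 0.6394 -0.0351  0.072 ]]
tail top end [[ 0.6174 -0.0494  0.086 ]]
tail bottom end [[ 0.6159 -0.0506  0.063 ]]
nose top L [[0.5638 0.0062 0.086 ]]
nose top R [[0.5719 0.0097 0.086 ]]
line in [[ 0.5905 -0.0178  0.086 ]]
line out [[0.5673 0.0078 0.086 ]]
```

The line still reads about 132–133°, so the dial is at stop 3, with the finger's corner pressing near the bar's tail end. I'll back off, check that the force clears, and read the angle again with the dial free.

```bash
python3 -m jog '[0.0025,0.008,0,0,0,0, 0.005,0.016,0,0,0,0, 0.0075,0.0229,0,0,0,0, 0.0075,0.0229,0,0,0,0, 0.0075,0.0229,0,0,0,0, 0.0075,0.0229,0,0,0,0]'
python3 - <<'E'
from h import *
for i in range(2):
  for c in ["side","scene"]:
    im,_=bot.camera(c); tips(c,["dial_nose","dial_axis"])
    if c=="scene":
        s=cv2.resize(im[200:310,260:420],(640,440),interpolation=cv2.INTER_CUBIC)
    else: t=cv2.resize(im[215:295,290:410],(640,427),interpolation=cv2.INTER_CUBIC)
cv2.imwrite("pics/both6.png",np.hstack([cv2.resize(s,(400,275)),cv2.resize(t,(400,275))])[:,:,::-1].copy())
o=bot.get_obs(); print(o["clock"],o["eef_pos"],o["ft_force"],o["tau"])
E
```

```text
clock: 8.25
eef_pos: [0.6338, -0.0145, 0.1418]
tool_rot: [0.707, 0.707, -0.0, 0.0]
ft_force: [-0.0, -0.2, -0.0]
grip_width: 0.0002
grasp_force: 0.0
side dial_nose 0.86 [0.5651 0.0078 0.0835]
side dial_axis 0.72 [ 0.7092 -0.0265 -0.002 ]
side dial_axis 0.67 [ 0.5947 -0.0161  0.0841]
scene dial_axis 0.71 [ 0.5936 -0.0196  0.0897]
scene dial_axis 0.27 [ 0.5018 -0.0279  0.0717]
side dial_nose 0.73 [ 0.6728  0.0339 -0.0034]
side dial_nose 0.67 [0.5694 0.0092 0.0846]
side dial_axis 0.61 [ 0.5912 -0.015   0.0864]
scene dial_nose 0.87 [0.5634 0.0102 0.0865]
scene dial_axis 0.7 [ 0.5966 -0.0148  0.0868]
8.85 [ 0.63397291 -0.01399425  0.14190601] [ 0.7317798  -0.55455053  0.01294776] [-2.58115312e-02 -5.19353342e+01  2.32577151e+01  2.17654473e-03
 -1.28065647e-03 -3.65254152e-05]
```

View pics/both6.png

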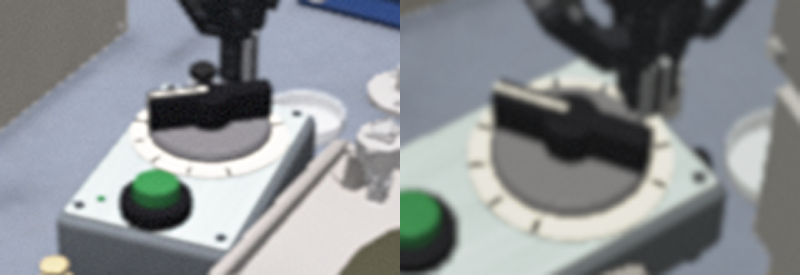

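The dial is still at stop 3 with the finger free; in both crops the nose is at about (150,95) and (495,85). I'll push again closer in, square to the bar at r ≈ 26 mm, in small steps while watching the force.

```bash
python3 -m jog '[-0.0033,-0.0022,0,0,0,0, -0.0066,-0.0043,0,0,0,0, -0.0074,-0.0072,0,0,0,0, -0.0082,-0.0102,0,0,0,0, -0.0082,-0.0102,0,0,0,0, -0.0082,-0.0102,0,0,0,0]'
python3 -m jog '[-0.001,-0.003,0,0,0,0, -0.0021,-0.0057,0,0,0,0, -0.0021,-0.0057,0,0,0,0, -0.0021,-0.0057,0,0,0,0]'
python3 - <<'E'
from h import *
for i in range(2):
  for c in ["side","scene"]:
    im,_=bot.camera(c); tips(c,["dial_nose"])
o=bot.get_obs(); print(o["clock"],o["eef_pos"],o["ft_force"],o["ft_torque"])
E
```

```text
clock: 9.35
eef_pos: [0.6277, -0.0215, 0.142]
tool_rot: [0.707, 0.707, 0.001, -0.0]
ft_force: [1.8, 3.9, -0.5]
grip_width: -0.0001
grasp_force: 1.8
clock: 9.68
eef_pos: [0.627, -0.0228, 0.1422]
tool_rot: [0.706, 0.708, 0.004, -0.002]
ft_force: [3.3, 13.2, -1.2]
grip_width: 0.0
grasp_force: 5.6
side dial_nose 0.78 [0.5669 0.0127 0.0869]
scene dial_nose 0.69 [0.5651 0.0087 0.087 ]
side dial_nose 0.8 [0.5667 0.0141 0.0846]
scene dial_nose 0.89 [0.5662 0.0071 0.0864]
10.0833 [ 0.62704093 -0.0227757   0.14221626] [ 3.30381086 12.38078395 -0.68141738] [ 2.62001846 -0.69964555 -0.11026406]
```

Blocked again at about 12 N, with the push mostly along −y. I'll aim it more squarely at the bar's side instead. The target is chosen so that, if the bar gives way, the finger stops before stop 4.

```bash
python3 -m jog '[-0.0015,0.001,0,0,0,0, -0.003,0.001,0,0,0,0, -0.004,0,0,0,0,0, -0.004,0,0,0,0,0]'
python3 - <<'E'
from h import *
o=bot.get_obs(); print(o["clock"],o["eef_pos"],o["ft_force"],o["ft_torque"])
E
python3 -m jog '[-0.001,-0.0015,0,0,0,0, -0.0015,-0.0029,0,0,0,0, -0.0015,-0.0029,0,0,0,0, -0.0015,-0.0029,0,0,0,0]'
python3 - <<'E'
from h import *
for i in range(2):
  for c in ["side","scene"]:
    im,_=bot.camera(c); tips(c,["dial_nose"])
o=bot.get_obs(); print(o["clock"],o["eef_pos"],o["ft_force"],o["ft_torque"])
E
```

```text
clock: 10.42
eef_pos: [0.6261, -0.0229, 0.1426]
tool_rot: [0.706, 0.708, 0.006, 0.0]
ft_force: [9.7, 11.8, -5.8]
grip_width: -0.0
grasp_force: 7.7
10.4167 [ 0.62612145 -0.02286786  0.14256419] [ 9.74350057 11.83433351 -5.7848238 ] [ 2.58663296 -1.96998088 -0.09890728]
clock: 10.75
eef_pos: [0.6258, -0.0235, 0.1426]
tool_rot: [0.705, 0.709, 0.008, -0.0]
ft_force: [11.2, 17.5, -6.2]
grip_width: -0.0
grasp_force: 9.9
side dial_nose 0.7 [0.5682 0.0117 0.0852]
scene dial_nose 0.96 [0.5643 0.0106 0.0854]
side dial_nose 0.69 [0.5679 0.0096 0.0832]
scene dial_nose 0.8 [0.5661 0.0065 0.0866]
11.15 [ 0.62574859 -0.0234354   0.14262086] [11.85963906 16.92487859 -6.28168694] [ 3.48250179 -2.3621438  -0.12180426]
```

Even at 21 N the bar doesn't give, so the finger isn't engaging it the way I assumed. I'll measure from the depth images where the fingertip really sits relative to the bar.

```bash
python3 -m jog '[0.005,0.005,0,0,0,0, 0.01,0.012,0,0,0,0, 0.012,0.018,0,0,0,0, 0.012,0.018,0,0,0,0, 0.012,0.018,0,0,0,0]' | sed -n 2p
cat >> h.py <<'E'
def cloud(c):
    im,d=bot.camera(c);q=bot.calibration(c);T=np.array(q["pose"])
    v,u=np.nonzero(d>0);n=cv2.undistortPoints(np.c_[u,v].astype(float)[:,None],np.array(q["intrinsics"]),np.array(q["dist"]))[:,0]
    z=d[v,u];return np.c_[n[:,0]*z,-n[:,1]*z,-z]@T[:3,:3].T+T[:3,3], im[v,u], np.c_[u,v]
E
python3 - <<'E'
from h import *
t=np.array(bot.get_obs()["eef_pos"]);print(t.round(4))
a=np.array([.5946,-.0155])
for c in ["side","scene"]:
    P,C,uv=cloud(c)
    print(c)
    for lo in np.arange(.050,.120,.004):
        m=(P[:,2]>=lo)&(P[:,2]<lo+.004)
        R=P[m,:2]-a; n=R@[.707,.707]; s=R@[.707,-.707]
        bar=(abs(s)<.042)&(abs(n)<.009)
        q=P[m][(abs(P[m][:,0]-t[0])<.03)&(abs(P[m][:,1]-t[1])<.025)&(n>.010)]
        print(round(lo,3),"bar",bar.sum(),"| finger",len(q),(q.min(0)[:2].round(4),q.max(0)[:2].round(4)) if len(q) else "")
    m=(P[:,2]>.078)&(P[:,2]<.092)&(np.hypot(*(P[:,:2]-a).T)<.045); R=P[m,:2]-a
    w_,V=np.linalg.eigh(np.cov(R.T)); print("bar top centre",(R.mean(0)+a).round(4),"dir",np.degrees(np.arctan2(V[1,1],V[0,1])).round(1),m.sum())
E
```

```text
eef_pos: [0.6307, -0.0151, 0.1418]
[ 0.6307 -0.0151  0.1418]
side
0.05 bar 18 | finger 76 (array([ 0.6298, -0.0396]), array([ 0.6483, -0.0138]))
0.054 bar 5 | finger 1 (array([ 0.634 , -0.0395]), array([ 0.634 , -0.0395]))
0.058 bar 14 | finger 41 (array([ 0.6118, -0.0133]), array([0.625 , 0.0099]))
0.062 bar 17 | finger 6 (array([ 0.6105, -0.0072]), array([0.6224, 0.0097]))
0.066 bar 17 | finger 3 (array([ 0.6229, -0.0259]), array([ 0.6345, -0.0203]))
0.07 bar 22 | finger 13 (array([ 0.6216, -0.0274]), array([ 0.6415, -0.0219]))
0.074 bar 26 | finger 24 (array([ 0.6169, -0.0287]), array([ 0.6425, -0.0098]))
0.078 bar 65 | finger 32 (array([ 0.6158, -0.0289]), array([ 0.6422, -0.0099]))
0.082 bar 275 | finger 29 (array([ 0.6158, -0.0281]), array([ 0.6422, -0.0101]))
0.086 bar 8 | finger 33 (array([ 0.6159, -0.0289]), array([ 0.6416, -0.0099]))
0.09 bar 0 | finger 30 (array([ 0.6156, -0.0284]), array([ 0.6435, -0.0135]))
0.094 bar 0 | finger 34 (array([ 0.6159, -0.0286]), array([ 0.6435, -0.0136]))
0.098 bar 0 | finger 27 (array([ 0.6163, -0.0289]), array([ 0.6424, -0.0193]))
0.102 ba
[... 939 characters left out ...]
y([ 0.6369, -0.0089]))
0.09 bar 0 | finger 34 (array([ 0.6137, -0.0263]), array([ 0.6368, -0.0086]))
0.094 bar 0 | finger 34 (array([ 0.6143, -0.0263]), array([ 0.6354, -0.0088]))
0.098 bar 0 | finger 36 (array([ 0.6139, -0.0265]), array([ 0.6341, -0.0089]))
0.102 bar 0 | finger 37 (array([ 0.6154, -0.0264]), array([ 0.6419, -0.0086]))
0.106 bar 1 | finger 12 (array([ 0.618 , -0.0267]), array([ 0.6409, -0.022 ]))
0.11 bar 2 | finger 8 (array([ 0.6186, -0.028 ]), array([ 0.6397, -0.0216]))
0.114 bar 14 | finger 31 (array([ 0.6015, -0.0284]), array([ 0.6577, -0.0081]))
0.118 bar 37 | finger 34 (array([ 0.6166, -0.0284]), array([ 0.6567, -0.0074]))
bar top centre [ 0.5953 -0.0181] dir 146.2 570
```

```bash
cat >> h.py <<'E'
def bar(verbose=1):
    a=np.array([.5946,-.0155])
    for c in ["scene","side"]:
        P,C,uv=cloud(c)
        R=P[:,:2]-a; r=np.hypot(*R.T); n=R@[.707,.707]
        m=(P[:,2]>.067)&(P[:,2]<.081)&(r<.043)&(r>.018)&(C.max(1)<90)&(n<.004)
        q=R[m].astype(np.float32)
        vx,vy,x0,y0=cv2.fitLine(q,cv2.DIST_HUBER,0,.005,.005).ravel()
        ang=np.degrees(np.arctan2(vy,vx))%180; d=abs(x0*vy-y0*vx)
        nn=(C.min(1)>150)&(P[:,2]>.080)&(P[:,2]<.092)&(r<.042)
        w_=R[nn]; l=cv2.fitLine(w_.astype(np.float32),cv2.DIST_HUBER,0,.005,.005).ravel() if nn.sum()>5 else np.zeros(4)
        print(c,"face dir",ang.round(1),"offset mm",(d*1e3).round(1),m.sum(),"| line dir",(np.degrees(np.arctan2(l[1],l[0]))%180).round(1),"mean",w_.mean(0).round(4) if len(w_) else "",nn.sum())
E
python3 -c "
from h import *
bar();bar()"
python3 -m jog '[-0.006,-0.009,0,0,0,0, -0.012,-0.018,0,0,0,0, -0.012,-0.018,0,0,0,0, -0.012,-0.018,0,0,0,0]' | sed -n 2,4p
python3 - <<'E'
from h import *
bar();bar()
t=np.array(bot.get_obs()["eef_pos"]);print(t.round(4))
P,C,uv=cloud("side"); m=(P[:,2]>.088)&(P[:,2]<.100)&(abs(P[:,0]-t[0])<.025)&(abs(P[:,1]-t[1])<.025); q=P[m]; print((q.min(0)-t).round(4),(q.max(0)-t).round(4))
E
```

```text
scene face dir 133.7 offset mm 8.3 218 | line dir 135.4 mean [-0.0146  0.0143] 55
side face dir 134.3 offset mm 9.4 167 | line dir 135.2 mean [-0.0149  0.0126] 34
scene face dir 133.8 offset mm 8.1 217 | line dir 136.2 mean [-0.0151  0.0147] 55
side face dir 134.4 offset mm 9.6 165 | line dir 135.0 mean [-0.0148  0.0128] 34
eef_pos: [0.6209, -0.0296, 0.142]
tool_rot: [0.707, 0.707, -0.0, 0.0]
ft_force: [-1.2, -1.0, 0.2]
scene face dir 104.7 offset mm 8.6 161 | line dir 107.0 mean [-0.0062  0.0212] 50
side face dir 107.7 offset mm 7.7 151 | line dir 103.9 mean [-0.0062  0.018 ] 31
scene face dir 105.3 offset mm 8.8 157 | line dir 104.1 mean [-0.0063  0.0212] 49
side face dir 106.7 offset mm 9.3 157 | line dir 104.9 mean [-0.0064  0.0178] 30
[ 0.621  -0.0296  0.1419]
[-0.0151 -0.0137 -0.0537] [ 0.0118  0.0038 -0.0419]
```

The bar now lies at 105°, exactly stop 4 (it was 135° at stop 3), and the finger carries no load. I'll back away, rise and go over the key.

```bash
python3 -m jog '[0.008,0.004,0,0,0,0, 0.01,0.005,0.03,0,0,0, 0.01,0.005,0.065,0,0,0, -0.03,0,0.065,0,0,0, -0.07,0,0.065,0,0,0, -0.11,-0.002,0.065,0,0,0, -0.148,-0.0026,0.055,0,0,0, -0.148,-0.0026,0.03,0,0,0, -0.148,-0.0026,0.03,0,0,0, -0.148,-0.0026,0.03,0,0,0]' | sed -n 1,4p
python3 - <<'E'
from h import *
bar()
for c in ["scene","side"]:
    tips(c,["key_top","dial_nose"])
    P,C,uv=cloud(c);C=C.astype(int);m=(C[:,1]>1.6*C[:,0])&(C[:,1]>1.4*C[:,2])&(C[:,1]>60)&(np.hypot(P[:,0]-.503,P[:,1]+.031)<.03)&(P[:,2]>.06)
    print("green",P[m].min(0).round(4),P[m].max(0).round(4),m.sum())
    k=(np.hypot(P[:,0]-.503,P[:,1]+.031)<.024)&(C.max(1)<70)&(P[:,2]>.05)&(P[:,2]<.072); print("housing z",np.percentile(P[k,2],[50,90,98]).round(4))
E
```

```text
clock: 13.28
eef_pos: [0.503, -0.031, 0.1658]
tool_rot: [0.707, 0.707, -0.0, -0.0]
ft_force: [0.5, -0.1, 0.3]
scene face dir 104.1 offset mm 8.4 141 | line dir 88.9 mean [-0.0024  0.0089] 17
side face dir 104.6 offset mm 9.2 109 | line dir 104.6 mean [-0.0068  0.0193] 31
scene key_top 0.67 [ 0.5045 -0.0304  0.0714]
scene dial_nose 0.84 [0.582  0.0166 0.0849]
green [ 0.4895 -0.0452  0.0634] [ 0.522  -0.0192  0.0763] 230
housing z [0.0632 0.0649 0.0657]
side key_top 0.49 [ 0.4984 -0.0273  0.0722]
side dial_nose 0.81 [0.5841 0.0188 0.0819]
green [ 0.4902 -0.0466  0.0611] [ 0.5199 -0.0153  0.0973] 231
housing z [0.0619 0.0642 0.0668]
```

The dial still sits at 105°, and the key is centred under the finger. Now I'll press it.

```bash
python3 -m jog '[0,0,-0.01,0,0,0, 0,0,-0.02,0,0,0, 0,0,-0.025,0,0,0, 0,0,-0.028,0,0,0, 0,0,-0.03,0,0,0, 0,0,-0.03,0,0,0, 0,0,-0.03,0,0,0]' | sed -n 1,4p
python3 -m jog '[0,0,-0.001,0,0,0, 0,0,-0.002,0,0,0, 0,0,-0.002,0,0,0, 0,0,-0.002,0,0,0]' | sed -n 1,4p
python3 -m jog '[0,0,-0.001,0,0,0, 0,0,-0.002,0,0,0, 0,0,-0.002,0,0,0, 0,0,-0.002,0,0,0]' | sed -n 1,4p
```

```text
clock: 14.27
eef_pos: [0.5025, -0.0311, 0.1419]
tool_rot: [0.707, 0.707, -0.0, -0.0]
ft_force: [-2.2, 0.5, 3.2]
clock: 14.6
eef_pos: [0.5026, -0.0311, 0.1406]
tool_rot: [0.707, 0.707, -0.0, -0.0]
ft_force: [-3.2, 0.2, 5.9]
clock: 14.93
eef_pos: [0.5026, -0.0311, 0.1405]
tool_rot: [0.707, 0.707, 0.0, 0.0]
ft_force: [-7.5, -0.5, 14.1]
```

```bash
python3 -m jog '[0,0,-0.001,0,0,0, 0,0,-0.002,0,0,0, 0,0,-0.002,0,0,0, 0,0,-0.002,0,0,0]' | sed -n 1,4p
python3 - <<'E'
from h import *
for c in ["scene","side"]:
    P,C,uv=cloud(c);C=C.astype(int);m=(C[:,1]>1.6*C[:,0])&(C[:,1]>1.4*C[:,2])&(C[:,1]>60)&(np.hypot(P[:,0]-.503,P[:,1]+.031)<.03)&(P[:,2]>.05)
    print("green",np.percentile(P[m,2],[5,50,95]).round(4),m.sum())
bar()
E
python3 -m jog '[0,0,0.01,0,0,0, 0,0,0.03,0,0,0, 0,0,0.06,0,0,0, 0,0,0.1,0,0,0, 0,0,0.13,0,0,0, 0,0,0.13,0,0,0, 0,0,0.13,0,0,0]' | sed -n 1,4p
python3 - <<'E'
from h import *
for c in ["scene","side"]:
    P,C,uv=cloud(c);C=C.astype(int);m=(C[:,1]>1.6*C[:,0])&(C[:,1]>1.4*C[:,2])&(C[:,1]>60)&(np.hypot(P[:,0]-.503,P[:,1]+.031)<.03)&(P[:,2]>.05)
    print("green",np.percentile(P[m,2],[5,50,95]).round(4),m.sum())
bot.camera("wrist"); tips("wrist",["dial_nose","vial","dish","brass_weight","bung"]); bar()
E
```

```text
clock: 15.27
eef_pos: [0.5026, -0.0311, 0.1403]
tool_rot: [0.707, 0.707, 0.0, 0.0]
ft_force: [-10.0, 1.3, 25.0]
green [0.0636 0.0665 0.0683] 92
green [0.0618 0.0652 0.0736] 99
scene face dir 107.5 offset mm 10.2 122 | line dir 0.0 mean  0
side face dir 104.9 offset mm 9.1 114 | line dir 100.0 mean [-0.0053  0.0129] 20
clock: 16.05
eef_pos: [0.5043, -0.0312, 0.2427]
tool_rot: [0.707, 0.707, 0.002, 0.002]
ft_force: [-0.3, -0.4, 0.3]
green [0.0657 0.0731 0.0751] 233
green [0.0634 0.0715 0.0736] 239
wrist dial_nose 0.81 [0.5825 0.0166 0.087 ]
wrist dish 0.62 [ 0.7057 -0.0281  0.0025]
wrist brass_weight 0.85 [0.4524 0.0067 0.0034]
wrist bung 0.71 [ 0.4493 -0.0559  0.0015]
scene face dir 105.2 offset mm 8.9 149 | line dir 103.5 mean [-0.0057  0.0208] 52
side face dir 105.3 offset mm 9.3 117 | line dir 103.0 mean [-0.0068  0.0192] 36
```

The key bottomed out and has sprung back up, the dial is in stop 4 and the arm is clear, so I'll hand in.

```bash
python3 -c "
from h import *
print(bot.job_done())"
```

```text
the job is handed in; nothing more can be done
None
```

Job handed in at about 16 s: the dial measured exactly four clicks clockwise from its start (nose turned from 225° to 105°), the green key was then pressed fully down and sprang back, the dish, brass weight and bung were re-found in place, and the vial went undetected in the last look, though the arm never went near it.

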